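# Right the toppled milk cartons and pin the carrier's bar

## Robot

A 6-joint arm with a two-finger parallel gripper is mounted at the origin on the work surface. World frame = base frame: x ahead of the robot, y to its left, z up, the work surface at z = 0. Lengths are in m, angles in rad, forces in N, time in s.
With the tool pointing down it reaches from about 0.35 to 0.975 m from the base axis. Payload 7.1 kg.
Tool frame: the origin (TCP) lies on the centre line of the jaws, within the pads' length; the fingertips stand 8 mm ahead of it and the grasp point (between the pads) lies 11 mm behind it (bot.tip_extent is the z of the fingertips in the tool frame, in m); z points along the fingers, y is the line along which they close (so a half turn about z gives the same grasp; the last joint's range is limited). The gripper opens to 88 mm and grips with 3 to 60 N. Pads are 20 mm wide; open, the fingers measure 115 mm over their backs; the gripper's body (75 mm by 178 mm) begins 61 mm behind the grasp point.
Start: joints at [-1.251, 0.423, 1.63, -0, 1.089, -0.019], TCP at [0.208, -0.589, 0.231] pointing down, gripper open.
Joint ranges: [-3, 3], [-0.9, 2.11], [0.09, 2.58], [-1.31, 4.45], [0.11, 2.69], [-2.54, 2.54]. Speed limits (rad/s): [2.39, 2.39, 3.01, 3.14, 3.14, 3.14].

## Interface

Orientations are given as a unit quaternion [w, x, y, z].
In Python, from plant import observe, eyes, job, bot gives the robot as it stands. The module is installed in compiled form; this text tells all that it offers.
- The arm moves only by the shell command python3 -m jog 'ROWS' [FORCE]. ROWS is JSON, a list that holds one entry, the list of rows, each a list of 7 numbers: the turn, a rotation vector about the tool's x, y, z in rad, then the shift along the tool's x, y, z in mm, then the finger opening in mm, from 0 to 87.8. A call has 1 to 12 rows; each row is the pose to reach, as a shift and turn from the pose commanded when the call began, along the tool's axes at that moment; what a row does not reach only later rows make up. A row lasts 1/12 s, in which the tool goes at most 41.7 mm and 7.16 degrees, less where a joint would pass 70% of its speed; a pose out of reach is approached as far as the arm can. A call with a gripper value outside its range is refused whole. The fingers move at their own pace and stop on an object; FORCE is the grip in N (left out, the last holds). Time passes only in rows, so rows that repeat a pose let the fingers close. It gives the time, the measured TCP pose, the force, the opening and the grip force at its end, in the units of the state.
- observe(): the state, without advancing time (a new reading comes with each control period).
- eyes.grab_frame(name): name is "scene" or "top"; returns a dict with "color" (420x560x3 uint8, red, green, blue), "range_z" (420x560 float32, m along the optical axis (not along the pixel's ray), 0 where there is no reading), "intrinsics" (3x3 intrinsics, pixels), "D" ([k1, k2, p1, p2, k3] as OpenCV has them; the pictures are not rectified), "camera_from_world" (4x4, takes a point from world to camera coordinates). Camera axes: x right, y up, looking along -z (the intrinsics and any distortion apply to the point x, -y, -z); pixel columns grow to the right and rows downward; lengths in m; the calibration is good to about 2 mm. A picture is of the moment at which its call begins.
- job.close_job(): hands the job in; it is judged then, once.
The state is a dict: "t": time; "qpos": joint angles; "joint_vel": joint speeds; "joint_efforts": joint torques, N m; "eef_pos": TCP position; "tcp_rot": TCP orientation; "wrist_force": force on the tool from outside, world axes, zero at the start; "moment": the same for the moment, N m; "grip_width": finger opening in m; "grasp_force": force on a finger pad.
Only numpy, scipy, OpenCV 4.12 (cv2) and the standard library are available. Lean on these libraries where they do the work, as an engineer would, in place of code of your own. Each camera call takes 0.05 s, during which the arm holds its last target. There are 200 camera calls.

## Task

Two milk cartons in the wooden carrier have toppled forward over its front rail. Stand both upright again in their own lanes beside and in front of their neighbours, behind the line of the sliding bar, then slide the steel bar fully home across the front of the row and lock it by dropping the loose pin fully down through the bracket and the bar. Do not knock over the cartons that are standing, and leave the steel pot and the salt tin where they are.

Things in the scene. Friction and masses are not known exactly. Their poses are not given: they have to be found in the camera images.
- carrier: Open wooden carrier fixed to the table, 260 mm long (x) by 214 mm wide (y), yaw within 7 degrees. Origin: on the table, under the front carton of the middle lane; x away from the robot along the lanes, y left, z up. Floor top at z = 12 mm. Three lanes 62 mm wide at y = -68, 0, 68 mm; 6 mm dividers, side walls and front rail end at z = 67 mm; rear wall at x = 110 mm.
- row_front (a point): On the carrier's floor (a black rubber non-slip mat, friction about 1), middle lane, carrier x = -29 mm: the line of the front faces of the front cartons. Cartons stand two deep: front ones centred at carrier x about 0, rear ones at about 75 mm. The place in front of this line, between bar and rail, stays empty.
- rail_top (a point): Middle of the top inner edge of the front rail, carrier x = -124 mm, z = 67 mm. The rail is 12 mm thick (x = -136 to -124 mm).
- guide_left (a point): Top centre of the steel guide on the left side wall through which the bar runs (a like one on the right): carrier x = -60, y = 103, z = 124 mm; 50 mm long in x, 8 mm in y. From here a steel support for the drawn-out bar, 34 mm wide (x), top at z = 82 mm, runs left to carrier y = 387 mm.
- bar (a joint): Steel retaining bar that slides along carrier y at carrier x = -60 mm (12 mm thick in x, z = 88 to 112 mm): metres by which it is drawn out to the left (carrier +y). 0 = fully home against its stop, with its end hole in line with the bracket's holes; starts drawn out 0.255 to 0.28. Needs about 2 N plus 8 N per m/s to push and stays where it is left.
- bar_tab (a point): Centre of the outer (+y) face of the upright push tab at the bar's left end, 135 mm above the table. The tab is a steel plate 50 mm wide (carrier x), 12 mm thick (y), from z = 88 to 153 mm; push its outer face towards carrier -y to close the bar.
- bar_hole (a point): Centre of the upper mouth of the 17 mm diameter vertical hole in the 36 mm square plate (10 mm thick) at the bar's right end, 105 mm above the table; moves with the bar.
- clevis_hole (a point): Centre of the upper mouth of the bracket's 17 mm diameter vertical holes, on the top of the upper plate, 121 mm above the table. The bracket is fixed to the carrier's right side: two level plates 50 x 46 mm, z = 113 to 121 and 79 to 87 mm, with the bar's end plate between them when home. The pin goes down through all three.
- pin: Loose retaining pin, upright in its block at the start, 102 mm tall, 0.12 kg. Origin: centre of its lower end, z up towards its head. Steel shank 12 mm diameter with tapered foot, from 0 to 60 mm; collar 32 mm diameter, 60 to 66 mm; black grip 24 mm diameter, 66 to 102 mm. Fully in: its collar rests on the bracket's upper plate, so its origin is 61 mm above the table.
- pin_block: Fixed wooden block 70 x 70 x 50 mm with a 46 mm deep hole of 15 mm diameter in its top in which the pin stands, its collar 14 mm above the block (grip from 70 to 106 mm above the table). It stands in front of the carrier on the left or the right. Origin: centre of its underside on the table.
- tipped_left: Milk carton 58 x 58 x 160 mm, with a 28 mm round cap 12 mm high, off-white, about 0.4 kg. Origin: centre of underside; z towards the cap. In the left lane (y = 68 mm), toppled 60 degrees towards the robot over the rail; its front bottom edge is on the floor at carrier x -29 mm. It turns about that edge and below 20 degrees drops onto its foot.
- tipped_right: Milk carton 58 x 58 x 160 mm, with a 28 mm round cap 12 mm high, off-white, about 0.4 kg. Origin: centre of underside; z towards the cap. In the right lane (y = -68 mm), toppled like tipped_left; the top edge overhangs the rail by 45 mm, its underside there about 90 mm above the table.
- stand_mid: Milk carton 58 x 58 x 160 mm, with a 28 mm round cap 12 mm high, off-white, about 0.4 kg. Origin: centre of underside; z towards the cap. Stands in front in the middle lane.
- back_left: Milk carton 58 x 58 x 160 mm, with a 28 mm round cap 12 mm high, off-white, about 0.4 kg. Origin: centre of underside; z towards the cap. Stands at the back of the left lane.
- back_mid: Milk carton 58 x 58 x 160 mm, with a 28 mm round cap 12 mm high, off-white, about 0.4 kg. Origin: centre of underside; z towards the cap. Stands at the back of the middle lane.
- back_right: Milk carton 58 x 58 x 160 mm, with a 28 mm round cap 12 mm high, off-white, about 0.4 kg. Origin: centre of underside; z towards the cap. Stands at the back of the right lane.
- salt_tin: Round steel salt tin, 72 mm diameter, 80 mm tall, a bystander in front of the carrier on the other side from the pin block. Origin: centre of its underside.
- pot: Steel pot, 200 mm diameter, 115 mm tall, two loop handles, a bystander on the right beyond the carrier. Origin: centre of its underside.
There are look-alikes about, which are no part of the job. Leave any orange or yellow look-alike of the back_left alone.

How it is judged:
By the outcome, as a careful person would: the job done as asked, in the order asked, and still so for the second after the job is handed in, with the robot touching nothing.
It also fails if it takes over 72 s, if anything falls off the work surface, if the arm or the gripper's body presses on something with over 40 N, if the wrist force passes 120 N, or if a joint passes its speed limit or range.

## Working session

There is one attempt and no reset: what is moved stays moved. The work goes in short steps, Python scripts to look and compute and a shell command to move; the robot and the scene stay as the last step left them, time stands still between calls to the robot, and variables do not carry over. Pictures are saved under pics/ and viewed, at most 10 in all, crops included, and the job is handed in when it is done.

```bash
mkdir -p pics; cat > h.py <<'E'
import numpy as np, cv2
from plant import observe, eyes, job, bot
from scipy.spatial.transform import Rotation as R
def grab(n):
    f=eyes.grab_frame(n); return f
def save(f,name,crop=None,s=1):
    im=f["color"][:,:,::-1]
    if crop: im=im[crop[1]:crop[3],crop[0]:crop[2]]
    if s!=1: im=cv2.resize(im,None,fx=s,fy=s,interpolation=cv2.INTER_CUBIC)
    cv2.imwrite("pics/"+name,im)
def ray(f,uv):
    T=np.array(f["camera_from_world"]);K=np.array(f["intrinsics"]);D=np.array(f["D"])
    p=cv2.undistortPoints(np.array(uv,float).reshape(-1,1,2),K,D).reshape(-1,2)
    d=np.c_[p[:,0],-p[:,1],-np.ones(len(p))]
    return -T[:3,:3].T@T[:3,3], d@T[:3,:3]
def onplane(f,uv,z):
    o,d=ray(f,uv); return o+d*((z-o[2])/d[:,2])[:,None]
def cloud(f):
    h,w=f["range_z"].shape; vv,uu=np.mgrid[:h,:w]
    o,d=ray(f,np.c_[uu.ravel(),vv.ravel()]); P=o+d*f["range_z"].reshape(-1,1)
    return P.reshape(h,w,3)
def proj(f,P):
    T=np.array(f["camera_from_world"]);c=np.atleast_2d(P)@T[:3,:3].T+T[:3,3]
    c=c*[1,-1,-1]; return cv2.projectPoints(c.reshape(-1,1,3),np.zeros(3),np.zeros(3),np.array(f["intrinsics"]),np.array(f["D"]))[0].reshape(-1,2)
def st():
    s=observe();Rm=R.from_quat(np.array(s["tcp_rot"])[[1,2,3,0]])
    return s,np.array(s["eef_pos"]),Rm
def go(p,Rt=None):
    """mm shift in tool axes and rotvec from the current pose to p,Rt"""
    s,q,Rm=st(); sh=Rm.inv().apply(np.array(p)-q)*1000
    rv=(Rm.inv()*Rt).as_rotvec() if Rt is not None else np.zeros(3)
    return np.round(sh,1),np.round(rv,3)
E
python3 - <<'E'
from h import *
for n in("scene","top"):
    f=grab(n); save(f,n+"0.png",s=1.4); T=f["camera_from_world"]
    print(n,(-T[:3,:3].T@T[:3,3]).round(3),T[:3,:3].round(2).tolist())
s=observe(); print(s["tcp_rot"],s["eef_pos"],bot.tip_extent, s["t"])
print(st()[2].as_matrix().round(3))
E
```

```text
scene [0.89  0.525 0.896] [[-0.9, 0.44, -0.01], [-0.34, -0.68, 0.65], [0.28, 0.59, 0.76]]
top [ 0.514 -0.102  1.26 ] [[-0.02, -1.0, -0.0], [1.0, -0.02, 0.08], [-0.08, -0.0, 1.0]]
[-6.93598771e-04  9.85687095e-01  1.68583687e-01 -1.01652899e-04] [ 0.20759953 -0.58898754  0.22998121] 0.008 0.1
[[ 0.943  0.332 -0.   ]
 [ 0.332 -0.943  0.001]
 [ 0.    -0.001 -1.   ]]
```

View pics/scene0.png

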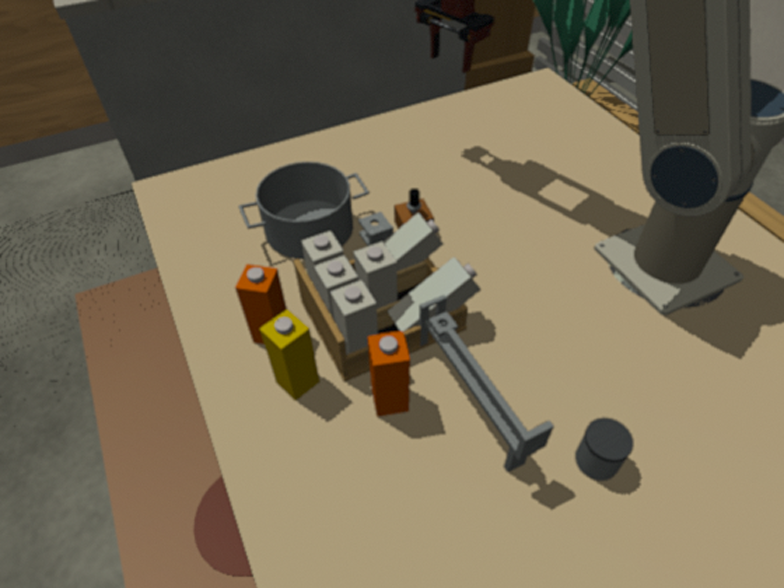

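View pics/top0.png

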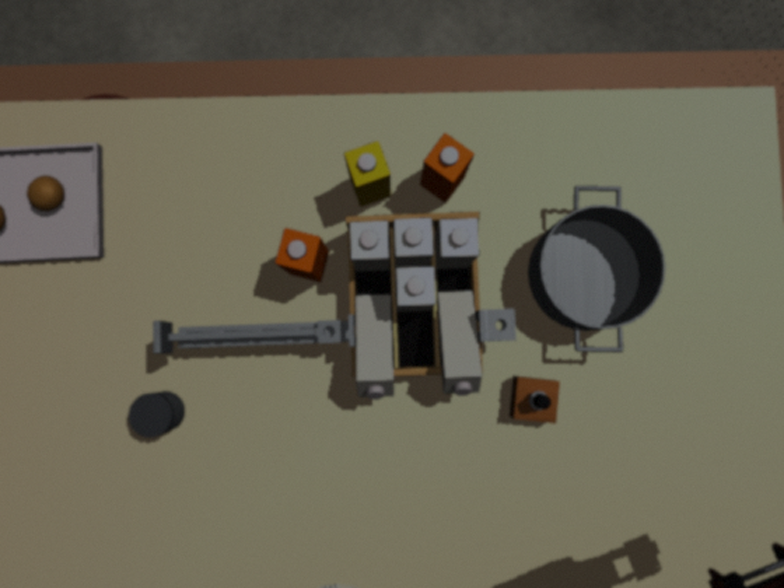

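The two pictures show the same scene. In the top view (784x588):
- **Tipped cartons:** white, at (375,345) left and (459,340) right.
- **Standing cartons:** caps at (370,239), (414,236), (460,237) and (415,286).
- **Bar and bracket:** tab at (160,337), bar hole at (330,328), bracket hole at (500,324).
- **Pin and bystanders:** pin at (541,401), salt tin at (155,415), pot at (597,267).
- **Look-alikes:** the coloured cartons at (301,253), (368,170) and (447,165) stand outside the carrier. back_left is the white carton inside the left lane, at (370,239).

```bash
python3 - <<'E'
from h import *
f=grab("top"); C=cloud(f); np.set_printoptions(suppress=True,precision=4)
px=dict(bl=(370,239,.184),bm=(414,236,.184),br=(460,237,.184),mid=(415,286,.184),clev=(500,324,.121),barh=(330,328,.105),tabL=(157,337,.153),pin=(541,401,.106))
for k,(u,v,z) in px.items():
    print(k,onplane(f,[(u/1.4,v/1.4)],z)[0], C[int(v/1.4),int(u/1.4)])
# clevis hole: dark blob inside bright plate ; two views
def hole(f,u,v,r,z):
    g=cv2.cvtColor(f["color"],cv2.COLOR_RGB2GRAY)[v-r:v+r,u-r:u+r]
    return g
g=hole(f,int(500/1.4),int(324/1.4),9,0); print(g)
# top-of-plate mask for clevis & pin collar by height
H=C[:,:,2]
def reg(m,name):
    n,l,s,c=cv2.connectedComponentsWithStats(m.astype(np.uint8))
    for i in range(1,n):
        if s[i,4]>15: print(name,c[i].round(1),s[i,4],np.median(C[l==i],0),C[l==i].min(0),C[l==i].max(0))
reg((abs(H-.121)<.004)&(C[:,:,1]<-.1)&(C[:,:,1]>-.3),"clev")
reg((abs(H-.106)<.006)&(C[:,:,1]<-.2)&(C[:,:,0]<.45),"pin")
reg((abs(H-.172)<.005),"tops")
reg((abs(H-.153)<.006)&(C[:,:,1]>.15),"tab")
reg((abs(H-.050)<.006)&(C[:,:,1]<-.15)&(C[:,:,0]<.45),"block")
E
```

```text
bl [ 0.6829 -0.0737  0.184 ] [ 0.6854 -0.073   0.1779]
bm [ 0.6861 -0.1398  0.184 ] [ 0.6875 -0.1384  0.1828]
br [ 0.6831 -0.2088  0.184 ] [ 0.6837 -0.2076  0.1844]
mid [ 0.6107 -0.1395  0.184 ] [ 0.6114 -0.1387  0.1829]
clev [ 0.5536 -0.2739  0.121 ] [ 0.559  -0.2923 -0.003 ]
barh [ 0.5535 -0.0052  0.105 ] [ 0.5551 -0.0013  0.0783]
tabL [0.5436 0.2555 0.153 ] [0.5452 0.2564 0.1511]
pin [ 0.4312 -0.3369  0.106 ] [ 0.4322 -0.3359  0.1062]
[[ 99  95  93  95  95  97  94  94  92  97  98  95  98  96  96  96  95  91]
 [ 97  94  93  93  93  94  94  94  93  97  97  98  98  96  96  97  96  95]
 [ 97  94  95  92  94  94  96  94  94  95  96  96  96  97  97  98  95  95]
 [ 98  94  93  93  95  93  93  95  94  95  97  98  96  97  96  96  95  94]
 [ 98  92  93  93  93  94  95  92  91  91  94  94  95  95  97  96  97  93]
 [ 97  96  96  95  94  95  93  87  83  80  81  84  89  94  96  96  98  94]
 [ 97  93  94  95  92  92  89  84  70  60  55  63  76  89  95  95  96  93]
 [100  95  95  94  93  93  94  90  81  62  46  46  58  79  92  98  96  94]
 [ 97  95  94  93  95  96 104 106 102  83  58  41  48  69 
[... 1485 characters left out ...]
75  0.1765]
tops [294.9 169.2] 593 [ 0.6857 -0.1382  0.1716] [ 0.658  -0.1681  0.167 ] [ 0.7162 -0.1094  0.177 ]
tops [327.4 169.5] 594 [ 0.6838 -0.2066  0.1716] [ 0.6558 -0.237   0.167 ] [ 0.7146 -0.1792  0.1767]
tops [263.2 171.6] 597 [ 0.6817 -0.0705  0.1714] [ 0.6546 -0.1002  0.1672] [ 0.713  -0.0425  0.177 ]
tops [211.7 177.8] 128 [0.672  0.0383 0.1712] [0.659  0.0255 0.1672] [0.6849 0.0511 0.1767]
tops [296.4 204.2] 592 [ 0.6118 -0.1391  0.1715] [ 0.5831 -0.169   0.1671] [ 0.6408 -0.1114  0.1765]
tab [111.6 240.3] 139 [0.5451 0.2571 0.1521] [0.5215 0.2504 0.1471] [0.569  0.2639 0.158 ]
block [382.3 289.3] 561 [ 0.4174 -0.335   0.0495] [ 0.3909 -0.3794  0.0441] [ 0.4499 -0.3018  0.0554]
```

```bash
cat >> h.py <<'E'
O=np.array([.6115,-.139]);YAW=.016
def c2w(x,y,z):
    c,s=np.cos(YAW),np.sin(YAW); return np.array([O[0]+c*x-s*y,O[1]+s*x+c*y,z])
def Rl(L,extra=0):
    L=np.radians(L); M=np.array([[np.cos(L),0,np.sin(L)],[0,-1,0],[np.sin(L),0,-np.cos(L)]]).T
    return R.from_euler('z',YAW+extra)*R.from_matrix(M)
def carton(y,th,a,n,px=-.029):
    t=np.radians(th); return c2w(px-a*np.sin(t)+n*np.cos(t),y,.012+a*np.cos(t)+n*np.sin(t))
E
python3 - <<'E'
from h import *
f=grab("top");C=cloud(f)
# check tipped cartons: upper (back) face plane within lane
for y in(.068,-.068):
    w=C.reshape(-1,3); d=w[:,:2]-O; c,s=np.cos(YAW),np.sin(YAW); X=d[:,0]*c+d[:,1]*s; Y=-d[:,0]*s+d[:,1]*c
    m=(abs(Y-y)<.022)&(X<-.05)&(X>-.13)&(w[:,2]>.1); k=np.polyfit(X[m],w[m,2],1)
    m2=(X<-.03)&(X>-.13)&(w[:,2]>.11)&(abs(Y-y)<.05); 
    print(y,m.sum(),k,np.degrees(np.arctan(k[0])),"Y range",np.percentile(Y[m2],[2,98]),"expect z at -.1:",carton(0,60,0,.058)[2]+(.0-.1+.029-.029)*-.577, np.polyval(k,-.1))
for L in(45,):
    R0=Rl(L); g=carton(-.068,60,.148,.029); pre=g-.07*R0.as_matrix()[:,2]
    print("pre",pre,go(pre,R0),"g",g)
E
```

```text
0.068 567 [-0.56578588  0.06285714] -29.500568764474647 Y range [0.03841761 0.10213264] expect z at -.1: 0.11992947341949745 0.11943572905481795
-0.068 573 [-0.56217609  0.06294593] -29.3436536232031 Y range [-0.11681817 -0.04175259] expect z at -.1: 0.11992947341949745 0.11916354145183802
pre [ 0.42044332 -0.21006587  0.16061221] (array([ 326.7, -286.8,   69.9]), array([-0.128,  0.779,  0.306])) g [ 0.46993446 -0.20927395  0.11111474]
```

```bash
python3 -m jog '[[[-0.02,0.13,0.05,35,-30,0,87],[-0.04,0.25,0.1,70,-60,0,87],[-0.06,0.36,0.14,105,-92,0,87],[-0.08,0.47,0.18,140,-123,0,87],[-0.1,0.58,0.22,175,-154,0,87],[-0.11,0.68,0.26,210,-185,0,87],[-0.128,0.779,0.306,245,-215,0,87],[-0.128,0.779,0.306,275,-241,0,87],[-0.128,0.779,0.306,305,-267,20,87],[-0.128,0.779,0.306,327,-287,45,87],[-0.128,0.779,0.306,327,-287,70,87],[-0.128,0.779,0.306,327,-287,70,87]]]' 15
python3 - <<'E'
from h import *
print(go(carton(-.068,60,.148,.029),Rl(45)),observe()["qpos"])
E
```

```text
t: 1.2
eef_pos: [0.4209, -0.2079, 0.1598]
tcp_rot: [-0.002, 0.924, 0.008, 0.383]
wrist_force: [0.6, 0.0, -0.3]
grip_width: 0.0868
grasp_force: 0.0
(array([ 0.3,  2.1, 69.1]), array([0.   , 0.   , 0.002])) [-0.83420139  0.31146133  2.41757107  1.83548934  0.58250628 -0.99419289]
```

```bash
python3 -m jog '[[[0,0,0,0,1,23,87],[0,0,0,0,2,46,87],[0,0,0,0,2,69,87],[0,0,0,0,2,69,87],[0,0,0,0,2,69,50],[0,0,0,0,2,69,50],[0,0,0,0,2,69,50],[0,0,0,0,2,69,50],[0,0,0,0,2,69,50],[0,0,0,0,2,69,50]]]' 15
python3 - <<'E'
from h import *
s,p,Rm=st(); piv=c2w(-.029,-.068,.012); ax=np.array([-np.sin(YAW),np.cos(YAW),0])
for d in range(0,46,5):
    Q=R.from_rotvec(ax*np.radians(d)); print(d,go(piv+Q.apply(p-piv),Q*Rm))
save(grab("scene"),"grip.png",(180,120,380,300),3)
E
```

```text
t: 2.03
eef_pos: [0.4694, -0.2119, 0.1127]
tcp_rot: [-0.002, 0.924, 0.007, 0.383]
wrist_force: [-1.7, -1.5, 3.7]
grip_width: 0.058
grasp_force: 15.0
0 (array([0., 0., 0.]), array([0., 0., 0.]))
5 (array([13.3,  0. , -0.2]), array([ 0.   , -0.087, -0.   ]))
10 (array([26.5,  0. ,  0.7]), array([ 0.   , -0.175, -0.   ]))
15 (array([39.7,  0. ,  2.8]), array([ 0.   , -0.262, -0.001]))
20 (array([52.6, -0. ,  6. ]), array([ 0.   , -0.349, -0.001]))
25 (array([65.1, -0. , 10.3]), array([ 0.   , -0.436, -0.001]))
30 (array([77.3, -0. , 15.7]), array([ 0.   , -0.524, -0.001]))
35 (array([88.9, -0. , 22.2]), array([ 0.   , -0.611, -0.001]))
40 (array([99.9, -0. , 29.6]), array([ 0.   , -0.698, -0.002]))
45 (array([ 1.102e+02, -1.000e-01,  3.790e+01]), array([ 0.   , -0.785, -0.002]))
```

View pics/grip.png

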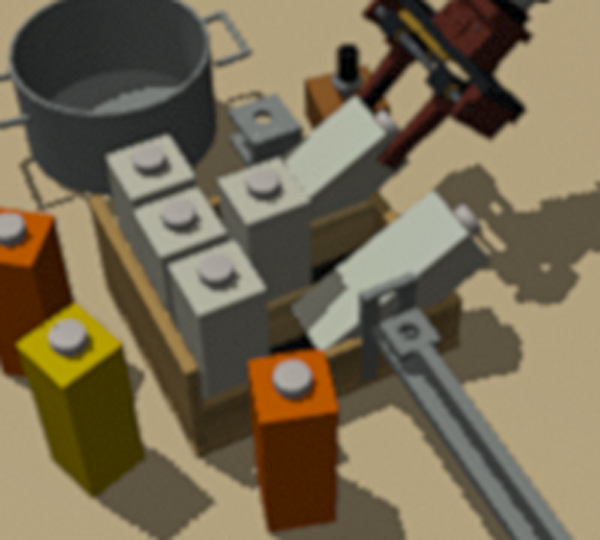

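The fingers hold the right carton's top end, at (385,130) in the crop. Next I turn it up about its foot edge.

```bash
python3 -m jog '[[[0,-0.087,0,13.3,-1,-0.2,50],[0,-0.175,0,26.5,-2,0.7,50],[0,-0.262,0,39.7,-3,2.8,50],[0,-0.349,0,52.6,-3,6,50],[0,-0.436,0,65,-3,10.3,50],[0,-0.524,0,77.3,-3,15.7,50],[0,-0.611,0,88.9,-3,22.2,50],[0,-0.698,0,99.9,-3,29.6,50],[0,-0.733,0,104,-3,33,50],[0,-0.733,0,104,-3,33,50],[0,-0.733,0,104,-3,33,50]]]' 15
python3 - <<'E'
from h import *
print(observe()["wrist_force"],go(carton(-.068,18,.148,.029),Rl(3)))
save(grab("scene"),"up1.png",(180,100,380,280),3)
E
```

```text
t: 3.0
eef_pos: [0.5642, -0.2045, 0.1609]
tcp_rot: [-0.034, 0.989, 0.02, 0.142]
wrist_force: [0.8, 1.6, -4.0]
grip_width: 0.0605
grasp_force: 14.4
[ 0.81620206  1.59061582 -3.95657879] (array([ 1.3,  3.2, -0.7]), array([-0.067, -0.232,  0.023]))
```

View pics/up1.png

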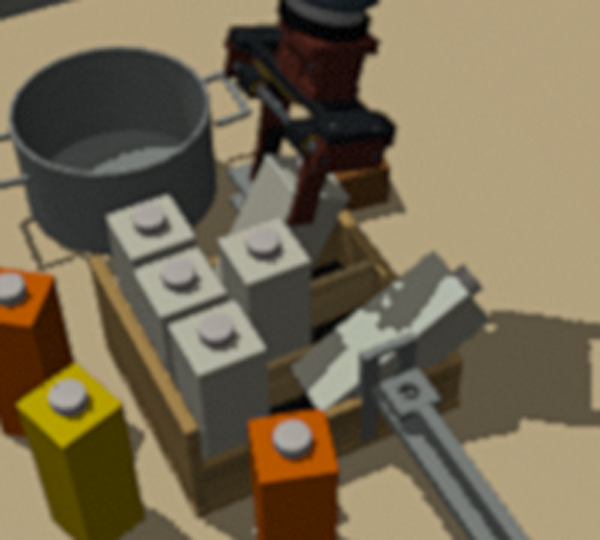

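The carton is up at about 30° of tilt, still held. The wrist lags the commanded turn, so I let it finish.

```bash
python3 -m jog '[[[0,0,0,0,0,0,50],[0,0,0,0,0,0,50],[0,0,0,0,0,0,50]]]' 15
python3 - <<'E'
from h import *
s=observe();print(s["wrist_force"],s["qpos"],s["moment"],go(carton(-.068,18,.148,.029),Rl(3)))
E
```

```text
t: 3.3
eef_pos: [0.5652, -0.2042, 0.1607]
tcp_rot: [-0.034, 0.988, 0.022, 0.146]
wrist_force: [1.9, -7.1, -1.8]
grip_width: 0.0601
grasp_force: 15.2
[ 1.93430048 -7.14121855 -1.82128415] [-0.46476275  0.4023118   1.90052056  0.33494188  0.63579797  0.81127707] [-1.83112101 -0.27927821 -0.55848906] (array([ 0.4,  3.5, -1.1]), array([-0.067, -0.242,  0.026]))
```

```bash
python3 -m jog '[[[-0.03,-0.06,0.01,0,1,0,50],[-0.05,-0.12,0.02,0,2,-0.5,50],[-0.067,-0.18,0.026,0,3,-1,50],[-0.067,-0.242,0.026,0.5,3,-1,50],[-0.067,-0.242,0.026,0.5,3,-1,50],[-0.067,-0.242,0.026,0.5,3,-1,50]]]' 15
python3 - <<'E'
from h import *
s=observe();print(s["wrist_force"],s["qpos"],go(carton(-.068,18,.148,.029),Rl(3)))
save(grab("scene"),"up2.png",(180,100,380,280),3)
E
```

```text
t: 3.8
eef_pos: [0.5645, -0.2052, 0.1606]
tcp_rot: [-0.003, 1.0, 0.009, 0.024]
wrist_force: [-0.0, -0.5, 1.3]
grip_width: 0.0584
grasp_force: 14.9
[-0.02419554 -0.53311782  1.27017055] [-0.38033809  0.45790573  1.76426762  0.03065813  0.87734117  1.15361003] (array([ 1. ,  2.6, -1.1]), array([-0.005,  0.004,  0.002]))
```

View pics/up2.png

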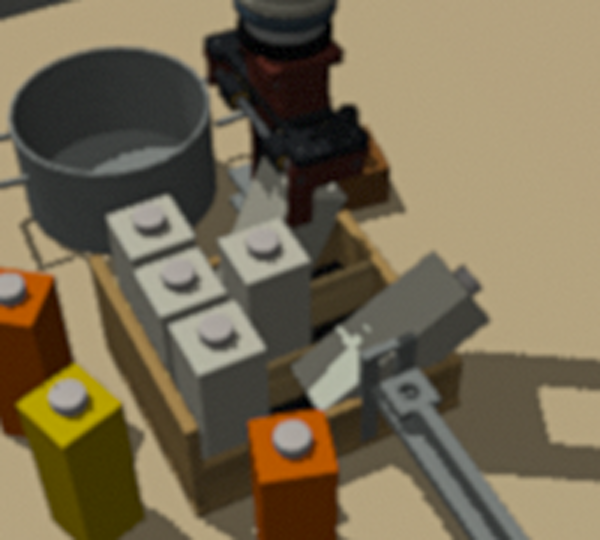

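```bash
python3 - <<'E'
from h import *
f=grab("scene");C=cloud(f).reshape(-1,3)
for th in(18,25,32):
    print(th,[((proj(f,carton(-.068+dy,th,a,n))[0]-[180,100])*3).round().tolist() for a,n,dy in((.16,.058,.029),(.16,.058,-.029),(.16,0,.029),(.08,.058,.029))])
d=C[:,:2]-O;c,s=np.cos(YAW),np.sin(YAW);X=d[:,0]*c+d[:,1]*s;Y=-d[:,0]*s+d[:,1]*c;Z=C[:,2]
m=(abs(Y+.068)<.026)&(X>-.1)&(X<.04)&(Z>.09)&(Z<.22)
for z in np.arange(.09,.2,.01):
    k=m&(abs(Z-z)<.005)
    if k.sum()>3: print(round(z,3),k.sum(),np.percentile(X[k],[5,50,95]).round(3))
E
```

```text
18 [[265.0, 201.0], [236.0, 160.0], [324.0, 196.0], [243.0, 274.0]]
25 [[288.0, 194.0], [258.0, 154.0], [342.0, 196.0], [255.0, 267.0]]
32 [[309.0, 189.0], [279.0, 149.0], [359.0, 198.0], [267.0, 262.0]]
0.12 11 [-0.021 -0.019 -0.017]
0.13 21 [-0.026 -0.024 -0.021]
0.14 30 [-0.031 -0.028 -0.025]
0.15 34 [-0.035 -0.032 -0.029]
0.16 60 [-0.095 -0.037 -0.033]
0.17 56 [-0.082 -0.041 -0.038]
0.18 41 [-0.052 -0.045 -0.043]
```

The back-face fit gives 23.6° of tilt with the foot at x = -35 mm. The grip sits too near the back face, so the finger would hit stand_mid before the carton passes 20°. I'll lower it onto the rail again and regrip near its front face.

```bash
python3 - <<'E'
from h import *
s,p,Rm=st(); piv=c2w(-.035,-.068,.012); ax=np.array([-np.sin(YAW),np.cos(YAW),0])
for d in range(0,37,3):
    Q=R.from_rotvec(-ax*np.radians(d)); print(d,*go(piv+Q.apply(p-piv),Q*Rm))
E
```

```text
0 [0. 0. 0.] [0. 0. 0.]
3 [-7.8  0.   0.6] [ 0.     0.052 -0.   ]
6 [-15.5   0.    1.5] [ 0.     0.105 -0.001]
9 [-23.2   0.    2.9] [ 0.     0.157 -0.001]
12 [-30.8   0.    4.7] [ 0.     0.209 -0.001]
15 [-38.4   0.    6.9] [ 0.     0.262 -0.001]
18 [-45.7   0.1   9.4] [ 0.     0.314 -0.002]
21 [-53.    0.1  12.4] [ 0.     0.367 -0.002]
24 [-60.    0.1  15.7] [ 0.     0.419 -0.002]
27 [-66.9   0.1  19.4] [ 0.     0.471 -0.002]
30 [-73.6   0.1  23.4] [ 0.     0.524 -0.003]
33 [-80.1   0.2  27.8] [ 0.     0.576 -0.003]
36 [-86.3   0.2  32.5] [ 0.     0.628 -0.003]
```

```bash
python3 -m jog '[[[0,0.052,0,-7.8,0,0.6,50],[0,0.105,0,-15.5,0,1.5,50],[0,0.157,0,-23.2,0,2.9,50],[0,0.209,0,-30.8,0,4.7,50],[0,0.262,0,-38.4,0,6.9,50],[0,0.314,0,-45.7,0,9.4,50],[0,0.367,0,-53,0,12.4,50],[0,0.419,0,-60,0,15.7,50],[0,0.471,0,-66.9,0,19.4,50],[0,0.524,0,-73.6,0,23.4,50],[0,0.576,0,-80,0,27.8,50],[0,0.576,0,-80,0,27.8,50]]]' 15
python3 -m jog '[[[0,0,0,0,0,0,50],[0,0,0,0,0,0,87],[0,0,0,0,0,0,87],[0,0,0,0,0,0,87],[0,0,0,0,0,0,87],[0,0,0,0,0,-30,87],[0,0,0,0,0,-60,87],[0,0,0,0,0,-80,87],[0,0,0,0,0,-80,87]]]'
python3 - <<'E'
from h import *
f=grab("scene");C=cloud(f).reshape(-1,3)
d=C[:,:2]-O;c,s=np.cos(YAW),np.sin(YAW);X=d[:,0]*c+d[:,1]*s;Y=-d[:,0]*s+d[:,1]*c;Z=C[:,2]
m=(abs(Y+.068)<.02)&(X>-.14)&(X<-.02)&(Z>.08)&(Z<.15)
k=np.polyfit(X[m],Z[m],1);print(m.sum(),k,90+np.degrees(np.arctan(k[0])),np.percentile(Y[(X<-.05)&(X>-.12)&(Y<0)&(Z>.1)&(Z<.14)],[3,97]))
print("z at x=-.1",np.polyval(k,-.1), observe()["qpos"],observe()["eef_pos"])
E
```

```text
t: 4.9
eef_pos: [0.4914, -0.2068, 0.1335]
tcp_rot: [-0.007, 0.957, 0.007, 0.291]
wrist_force: [3.7, -6.2, -1.0]
grip_width: 0.0584
grasp_force: 15.0
t: 5.65
eef_pos: [0.4467, -0.2051, 0.2014]
tcp_rot: [-0.01, 0.957, 0.01, 0.291]
wrist_force: [-0.1, -0.4, 1.3]
grip_width: 0.087
grasp_force: 0.0
375 [-0.58882349  0.05972078] 59.50942406751034 [-1.30818581 -0.03904371]
z at x=-.1 0.11860312795913547 [-0.68491717  0.16388806  2.26252266  1.01232464  0.45371371 -0.00741026] [ 0.44729158 -0.20521825  0.20041325]
```

```bash
python3 - <<'E'
from h import *
R0=Rl(20); g=carton(-.068,60,.145,.014); print(go(g-.07*R0.as_matrix()[:,2],R0),go(g,R0))
E
```

```text
(array([-26.3,   4.9,  28. ]), array([-0.017, -0.241,  0.002])) (array([-43. ,   6.1,  96. ]), array([-0.017, -0.241,  0.002]))
```

```bash
python3 -m jog '[[[-0.01,-0.08,0,-12,2,0,87],[-0.017,-0.16,0,-24,4,10,87],[-0.017,-0.241,0,-26,4,28,87],[-0.017,-0.241,0,-32,4,50,87],[-0.017,-0.241,0,-37,4,73,87],[-0.017,-0.241,0,-43,4,96,87],[-0.017,-0.241,0,-43,4,96,87],[-0.017,-0.241,0,-43,4,96,50],[-0.017,-0.241,0,-43,4,96,50],[-0.017,-0.241,0,-43,4,96,50],[-0.017,-0.241,0,-43,4,96,50],[-0.017,-0.241,0,-43,4,96,50]]]' 25
python3 - <<'E'
from h import *
s,p,Rm=st(); piv=c2w(-.031,-.068,.012); ax=np.array([-np.sin(YAW),np.cos(YAW),0])
print(s["grip_width"],s["wrist_force"],go(carton(-.068,60,.145,.014),Rl(20)))
for d in range(0,49,4):
    Q=R.from_rotvec(ax*np.radians(d)); print(d,*go(piv+Q.apply(p-piv),Q*Rm))
E
```

```text
t: 6.7
eef_pos: [0.4652, -0.2077, 0.0964]
tcp_rot: [-0.001, 0.985, 0.008, 0.173]
wrist_force: [-1.9, -2.4, 0.4]
grip_width: 0.0583
grasp_force: 24.9
0.058277373379862066 [-1.87855488 -2.40046843  0.35845764] (array([-0.1,  1.6, -0.2]), array([0.   , 0.   , 0.001]))
0 [0. 0. 0.] [0. 0. 0.]
4 [ 8.5  0.  -5.3] [ 0.   -0.07 -0.  ]
8 [ 17.4   0.  -10. ] [ 0.   -0.14 -0.  ]
12 [ 26.5   0.  -14.1] [ 0.    -0.209 -0.   ]
16 [ 36.    0.  -17.6] [ 0.    -0.279 -0.   ]
20 [ 45.6   0.1 -20.4] [ 0.    -0.349 -0.   ]
24 [ 55.4   0.1 -22.4] [ 0.    -0.419 -0.   ]
28 [ 65.3   0.1 -23.9] [ 0.    -0.489 -0.   ]
32 [ 75.4   0.1 -24.6] [ 0.001 -0.559 -0.   ]
36 [ 85.4   0.1 -24.6] [ 0.001 -0.628 -0.   ]
40 [ 95.4   0.1 -23.9] [ 0.001 -0.698 -0.   ]
44 [ 1.053e+02  1.000e-01 -2.250e+01] [ 0.001 -0.768 -0.   ]
48 [ 1.152e+02  1.000e-01 -2.040e+01] [ 0.001 -0.838 -0.   ]
```

```bash
python3 -m jog '[[[0,-0.07,0,8.5,0,-5.3,50],[0,-0.14,0,17.4,0,-10,50],[0,-0.209,0,26.5,0,-14.1,50],[0,-0.279,0,36,0,-17.6,50],[0,-0.349,0,45.6,0,-20.4,50],[0,-0.419,0,55.4,0,-22.4,50],[0,-0.489,0,65.3,0,-23.9,50],[0,-0.559,0,75.4,0,-24.6,50],[0,-0.628,0,85.4,0,-24.6,50],[0,-0.698,0,95.4,0,-23.9,50],[0,-0.768,0,105.3,0,-22.5,50],[0,-0.768,0,105.3,0,-22.5,50]]]' 25
cat >> h.py <<'E'
def fit(y,zr=(.09,.165),xr=(-.1,.04)):
    f=grab("scene");C=cloud(f).reshape(-1,3)
    d=C[:,:2]-O;c,s=np.cos(YAW),np.sin(YAW);X=d[:,0]*c+d[:,1]*s;Y=-d[:,0]*s+d[:,1]*c;Z=C[:,2]
    m=(abs(Y-y)<.026)&(X>xr[0])&(X<xr[1])&(Z>zr[0])&(Z<zr[1]); zs=[];xs=[]
    for z in np.arange(zr[0],zr[1],.01):
        k=m&(abs(Z-z)<.005)
        if k.sum()>3: zs.append(z);xs.append(np.percentile(X[k],90))
    k=np.polyfit(zs,xs,1);t=np.arctan(-k[0])
    # back face: x = piv + .058/cos t - (z-.012) tan t
    print("tilt",np.degrees(t).round(1),"pivot x",(k[1]+.012*k[0]-.058/np.cos(t)).round(4),len(zs)); return f
E
python3 - <<'E'
from h import *
f=fit(-.068); s=observe();print(s["wrist_force"],s["qpos"],go(carton(-.068,16,.145,.014,-.031),Rl(-24)))
save(f,"up3.png",(180,100,380,280),3)
E
```

```text
t: 7.7
eef_pos: [0.5584, -0.206, 0.1526]
tcp_rot: [0.002, 0.978, 0.009, -0.21]
wrist_force: [-1.7, -2.0, 6.9]
grip_width: 0.0582
grasp_force: 25.0
tilt 12.7 pivot x -0.036 5
[-1.73307203 -2.12757177  4.2406438 ] [-0.3073384   0.66142332  1.48497883 -0.1334606   1.39823769  1.29473051] (array([-3.3,  1.9, -1.5]), array([0.001, 0.003, 0.002]))
```

View pics/up3.png

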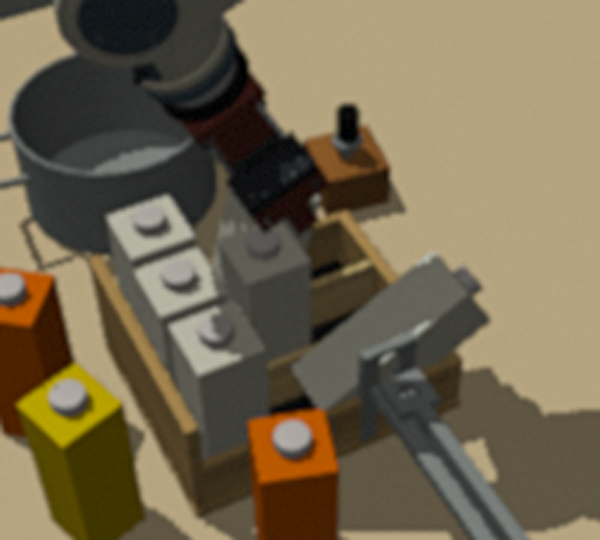

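Right carton is about 13–16° from upright, at (270,260) in the crop, and the pads are clear of stand_mid. I nudge it a little further, release and draw straight back.

```bash
python3 -m jog '[[[0,-0.03,0,4,0,-1.5,50],[0,-0.05,0,7,0,-2.5,50],[0,-0.05,0,7,0,-2.5,50],[0,-0.05,0,7,0,-2.5,66],[0,-0.05,0,7,0,-2.5,66],[0,-0.05,0,7,0,-2.5,66],[0,-0.05,0,7,0,-2.5,66],[0,-0.05,0,0,0,0.5,66],[0,-0.05,0,-12,0,6,66],[0,-0.05,0,-30,0,14,66],[0,-0.05,0,-48,0,22,66],[0,-0.05,0,-48,0,22,66]]]' 25
python3 - <<'E'
from h import *
f=grab("top");C=cloud(f).reshape(-1,3);d=C[:,:2]-O;c,s=np.cos(YAW),np.sin(YAW);X=d[:,0]*c+d[:,1]*s;Y=-d[:,0]*s+d[:,1]*c
f=fit(-.068,(.08,.165),(-.1,.05)); m=(abs(C[:,2]-.172)<.005)&(abs(X)<.045)
for y in(-.068,0): 
    k=m&(abs(Y-y)<.04); print(y,k.sum(),k.sum() and (np.percentile(X[k],[3,97]).round(4),np.percentile(Y[k],[3,97]).round(4)))
save(f,"r1.png",(180,100,380,280),3)
print(go(np.array(observe()["eef_pos"])*[1,1,0]+[-.03,0.02,.26],Rl(20)))
E
```

```text
t: 8.75
eef_pos: [0.4996, -0.2057, 0.1514]
tcp_rot: [0.001, 0.972, 0.008, -0.235]
wrist_force: [0.1, -0.5, -0.4]
grip_width: 0.0658
grasp_force: 0.0
tilt 2.4 pivot x -0.0347 7
-0.068 11 (array([-0.0101,  0.01  ]), array([-0.0302, -0.0292]))
0 171 (array([-0.019 ,  0.0294]), array([-0.0297,  0.0273]))
(array([-75.5, -20.7, -82.9]), array([-0.002,  0.82 ,  0.001]))
```

View pics/r1.png

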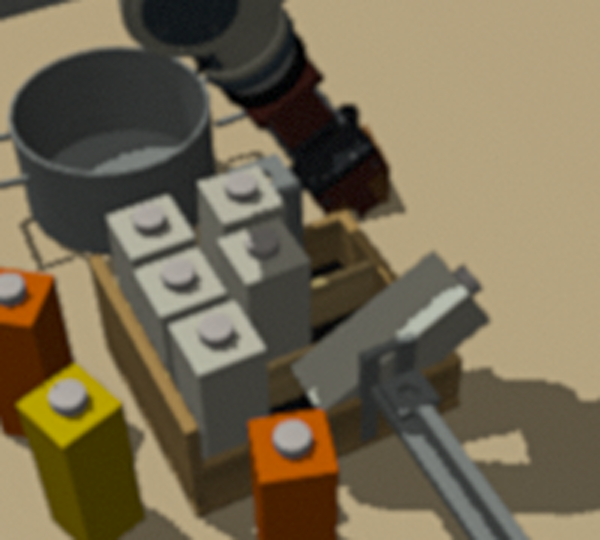

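Right carton stands upright at (243,200) in the crop and stand_mid is undisturbed. The left carton gets the same good grip.

```bash
python3 - <<'E'
from h import *
R0=Rl(20); g=carton(.068,60,.145,.014); print(g,go(g-.07*R0.as_matrix()[:,2],R0),go(g,R0))
E
```

```text
[ 0.46285725 -0.07336978  0.09662436] (array([ -59.9, -133.4,   18.8]), array([-0.002,  0.82 ,  0.001])) (array([  -8.7, -133.3,   66.6]), array([-0.002,  0.82 ,  0.001]))
```

```bash
python3 -m jog '[[[0,0,0,-35,0,5,66],[0,0.08,0,-60,-20,-10,70],[0,0.18,0,-80,-50,-26,80],[0,0.28,0,-80,-80,-26,87],[0,0.38,0,-80,-110,-26,87],[0,0.48,0,-80,-135,-20,87],[0,0.58,0,-72,-135,-10,87],[0,0.68,0,-65,-135,5,87],[0,0.77,0,-60,-135,15,87],[0,0.82,0,-60,-135,19,87],[0,0.82,0,-60,-135,19,87],[0,0.82,0,-60,-135,19,87]]]' 25
python3 - <<'E'
from h import *
print(go(carton(.068,60,.145,.014),Rl(20)))
E
```

```text
t: 9.85
eef_pos: [0.4395, -0.0724, 0.1624]
tcp_rot: [-0.002, 0.985, 0.008, 0.173]
wrist_force: [1.0, -0.9, 0.9]
grip_width: 0.0871
grasp_force: 0.0
(array([-0.4,  1.5, 69.8]), array([-0.002,  0.002,  0.   ]))
```

```bash
python3 -m jog '[[[0,0,0,0,0.5,24,87],[0,0,0,0,0.5,48,87],[0,0,0,0,0.5,70,87],[0,0,0,0,0.5,70,87],[0,0,0,0,0.5,70,50],[0,0,0,0,0.5,70,50],[0,0,0,0,0.5,70,50],[0,0,0,0,0.5,70,50],[0,0,0,0,0.5,70,50],[0,0,0,0,0.5,70,50]]]' 25
python3 - <<'E'
from h import *
s,p,Rm=st(); piv=c2w(-.029,.068,.012); ax=np.array([-np.sin(YAW),np.cos(YAW),0])
print(go(carton(.068,60,.145,.014),Rl(20)))
for d in (20,40,48):
    Q=R.from_rotvec(ax*np.radians(d)); print(d,*go(piv+Q.apply(p-piv),Q*Rm))
E
```

```text
t: 10.68
eef_pos: [0.4634, -0.0726, 0.0975]
tcp_rot: [-0.002, 0.985, 0.008, 0.174]
wrist_force: [-2.3, -1.5, 6.8]
grip_width: 0.058
grasp_force: 25.0
(array([-0.8,  0.8,  0.6]), array([-0.001, -0.001,  0.001]))
20 [ 46.2   0.  -20.6] [ 0.    -0.349  0.   ]
40 [ 96.7   0.1 -24.2] [ 0.001 -0.698  0.001]
48 [ 1.167e+02  1.000e-01 -2.060e+01] [ 0.001 -0.838  0.001]
```

```bash
python3 -m jog '[[[0,-0.07,0,8.7,0,-5.3,50],[0,-0.14,0,17.8,0,-10,50],[0,-0.209,0,27.2,0,-14.1,50],[0,-0.279,0,36.8,0,-17.6,50],[0,-0.349,0,46.8,0,-20.4,50],[0,-0.419,0,56.9,0,-22.5,50],[0,-0.489,0,67,0,-24,50],[0,-0.559,0,77.2,0,-24.8,50],[0,-0.628,0,87.5,0,-24.9,50],[0,-0.698,0,98,0,-24.5,50],[0,-0.768,0,109,0,-23.5,50],[0,-0.79,0,113,0,-22.5,50]]]' 25
python3 -m jog '[[[0,0,0,0,0,0,50],[0,0,0,0,0,0,50]]]' 25
python3 - <<'E'
from h import *
f=fit(.068); s=observe();print(go(carton(.068,15,.145,.014,-.029),Rl(-25)))
save(f,"l1.png",(180,100,380,280),3)
E
```

```text
t: 11.68
eef_pos: [0.5629, -0.0709, 0.1556]
tcp_rot: [0.002, 0.975, 0.009, -0.22]
wrist_force: [-1.0, -2.6, -3.5]
grip_width: 0.0578
grasp_force: 24.9
t: 11.85
eef_pos: [0.5614, -0.071, 0.1555]
tcp_rot: [0.002, 0.976, 0.009, -0.219]
wrist_force: [1.3, -1.8, -3.8]
grip_width: 0.0578
grasp_force: 24.9
tilt 15.1 pivot x -0.0268 8
(array([-3.2,  0.8,  1.5]), array([-0.   ,  0.005,  0.002]))
```

View pics/l1.png

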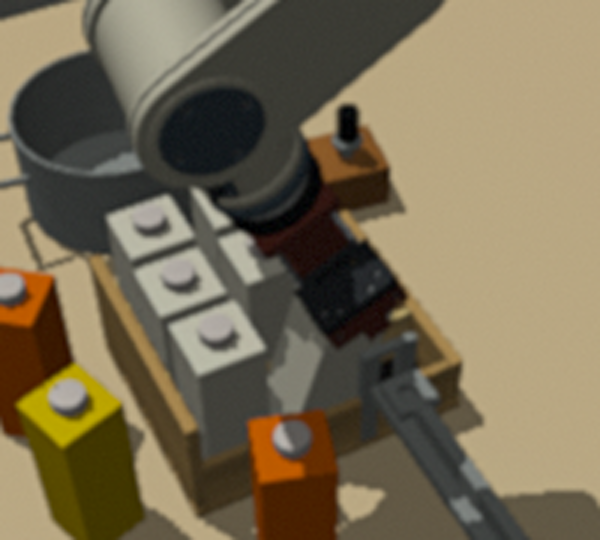

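Left carton is at 15° with its foot at -27 mm. I release it and draw back.

```bash
python3 -m jog '[[[0,-0.03,0,4,0,-1.5,50],[0,-0.03,0,4,0,-1.5,50],[0,-0.03,0,4,0,-1.5,66],[0,-0.03,0,4,0,-1.5,66],[0,-0.03,0,4,0,-1.5,66],[0,-0.03,0,4,0,-1.5,66],[0,-0.03,0,-3,0,1,66],[0,-0.03,0,-14,0,7,66],[0,-0.03,0,-30,0,14,66],[0,-0.03,0,-55,0,25,66],[0,0.05,0,-90,0,30,66],[0,0.1,0,-120,0,10,66]]]' 25
python3 - <<'E'
from h import *
f=grab("top");C=cloud(f).reshape(-1,3);d=C[:,:2]-O;c,s=np.cos(YAW),np.sin(YAW);X=d[:,0]*c+d[:,1]*s;Y=-d[:,0]*s+d[:,1]*c
m=(abs(C[:,2]-.172)<.005)&(abs(X)<.045)
for y in(-.068,0,.068): 
    k=m&(abs(Y-y)<.034); print(y,k.sum(),k.sum() and (np.percentile(X[k],[3,97]).round(4),np.percentile(Y[k],[3,97]).round(4)))
save(f,"l2.png",(60,120,420,340),2.2)
E
```

```text
t: 12.9
eef_pos: [0.4423, -0.072, 0.1949]
tcp_rot: [-0.0, 0.985, 0.009, -0.174]
wrist_force: [-0.9, -0.5, -0.0]
grip_width: 0.0663
grasp_force: 0.0
-0.068 599 (array([-0.0308,  0.0439]), array([-0.0966, -0.0425]))
0 399 (array([-0.0253,  0.0278]), array([-0.0288,  0.0265]))
0.068 298 (array([0.0069, 0.0349]), array([0.0377, 0.0942]))
```

View pics/l2.png

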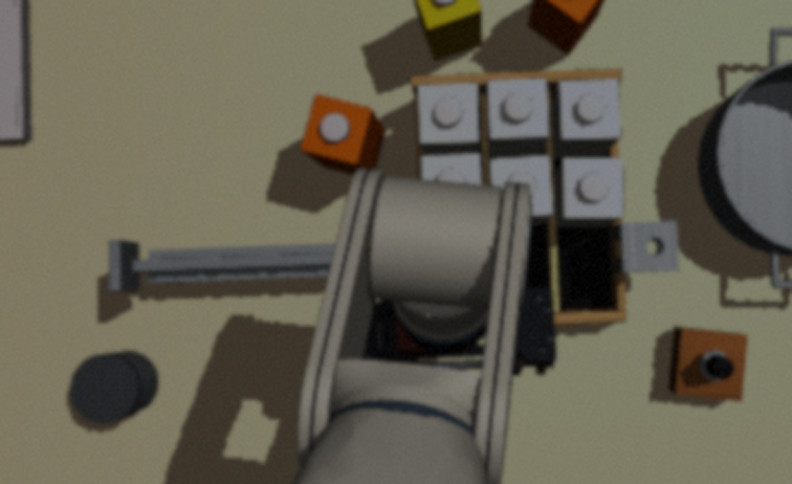

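All six white cartons stand in two rows: front row (453,170), (520,180), (591,188), back row (447,108), (517,107), (591,107). The tab is at (122,265). Next is the bar.

```bash
python3 - <<'E'
from h import *
print(go([.5445,.30,.20],Rl(0)))
E
```

```text
(array([ 103.5, -370.6,  -33. ]), array([-0.001,  0.339,  0.002]))
```

```bash
python3 -m jog '[[[0,0.05,0,-10,-35,-10,40],[0,0.1,0,-10,-75,-20,20],[0,0.17,0,-5,-115,-20,0],[0,0.24,0,0,-155,-20,0],[0,0.3,0,0,-195,-20,0],[0,0.339,0,10,-235,-20,0],[0,0.339,0,20,-275,-20,0],[0,0.339,0,40,-315,-20,0],[0,0.339,0,60,-350,-25,0],[0,0.339,0,85,-371,-33,0],[0,0.339,0,103.5,-371,-33,0],[0,0.339,0,103.5,-371,-33,0]]]' 25
python3 - <<'E'
from h import *
f=grab("top");C=cloud(f);m=(abs(C[:,:,2]-.152)<.006)&(C[:,:,1]>.15)&(C[:,:,1]<.28);P=C[m];print(m.sum(),np.percentile(P,[3,50,97],axis=0).round(4))
print(go([.5445,.30,.128],Rl(0)),observe()["qpos"])
E
```

```text
t: 13.95
eef_pos: [0.5526, 0.3016, 0.1946]
tcp_rot: [-0.001, 1.0, 0.01, -0.001]
wrist_force: [-0.9, -0.6, 0.5]
grip_width: 0.0007
grasp_force: 0.0
85 [[0.5216 0.2509 0.1465]
 [0.543  0.2538 0.1519]
 [0.5676 0.261  0.1558]]
(array([-6. ,  0.3, 66.6]), array([-0.001,  0.003,  0.002])) [0.47908655 0.46854911 1.64983038 0.00294393 1.02585095 2.03037373]
```

```bash
python3 -m jog '[[[0,0,0,-6,0,33,0],[0,0,0,-6,0,66,0],[0,0,0,-6,0,66,0],[0,0,0,-6,12,66,0],[0,0,0,-6,24,66,0],[0,0,0,-5.5,44,66,0],[0,0,0,-5.5,69,66,0],[0,0,0,-5,94,66,0],[0,0,0,-5,119,66,0],[0,0,0,-4.5,144,66,0],[0,0,0,-4,169,66,0],[0,0,0,-4,194,66,0]]]' 25
python3 -m jog '[[[0,0,0,0,20,0,0],[0,0,0,0.5,40,0,0],[0,0,0,0.5,55,0,0],[0,0,0,1,68,0,0],[0,0,0,1,76,0,0],[0,0,0,1,80,0,0],[0,0,0,1,83,0,0],[0,0,0,1,83,0,0]]]' 25
python3 - <<'E'
from h import *
f=grab("top");C=cloud(f)
u,v=355,231;np.set_printoptions(linewidth=200)
print(cv2.cvtColor(f["color"],cv2.COLOR_RGB2GRAY)[222:242,346:368])
save(f,"bar.png",(150,140,420,320),2.9)
E
```

```text
t: 15.0
eef_pos: [0.5496, 0.1047, 0.1315]
tcp_rot: [-0.002, 1.0, 0.008, -0.001]
wrist_force: [-1.9, 4.8, 0.9]
grip_width: 0.0005
grasp_force: 2.2
t: 15.67
eef_pos: [0.5528, 0.0229, 0.1294]
tcp_rot: [-0.001, 1.0, 0.009, -0.001]
wrist_force: [-0.3, -0.4, 1.1]
grip_width: 0.0006
grasp_force: 0.0
[[108 110 105 100 101 102 101 101 102  99 102 102 103 105 101 103 101 101  99  99  93  86]
 [106 108 105 100  99  99 101 101  99  99  99 100 102 104 104 104 102 103 102 100  97  84]
 [104 107 102 102 100 100 100 102 102  98  99 100 101 102 104 103 103 101 101 100  95  87]
 [104 107 103 101 101  99  99  98 100 100 100 100 103 103 102 103 103 100 103  98  96  85]
 [105 106 104 100 100 102 100  99 100  98  99  96  98 100 101 104 103 103 102  98  97  89]
 [103 105 104 101 100  99 100  99  98  91  85  83  86  90  97 101 104 105 102  99  99  90]
 [102 106 105  99 101  99  98  98  90  82  71  63  60  68  79  94 101 103 102  99 101  90]
 [103 109 104 100  98 100 100  93  80  75  74  65  51  46  64  87  99 103 103 100  98  90]
 [104 108 103 101  99  98  96  91  83  87  99  87  64  44  52  74  92 100 103 
[... 314 characters left out ...]
0  98 101 107 110 101  78  58  64  85  95 102 103 102 101 106]
 [ 99 103 106 100 101 101 100 100 100 101 102  92  79  74  83  94 101 103 102 101 103 107]
 [101 103 104 102 100 100 100 100 101 100  98  92  88  92  96 101 104 100 103 102 102 106]
 [101 108 107 102 102 102  99  99 102 101  97  98  98 100 102 103 102 104 102 101 101 107]
 [102 105 106 104 102 100 100 100 101 100  98  99 104 103 102 103 102 104 103 102  99 105]
 [101 105 105 103 101 101 102 100 101 101 101 101 101 103 102 103 101 103 104 101 101 104]
 [102 106 106 102 102 101 103 102 101  99 101 101 101 102 102 101 102 106 103 100 102 104]
 [102 107 105 102 100 101 100 102 101 101 100 101 102 103 103 102 103 105 102 103 101 105]]
```

```bash
python3 -m jog '[[[0,0,0,0,4,0,0],[0,0,0,0,8,0,0],[0,0,0,0,11,0,0],[0,0,0,0,14,0,0],[0,0,0,0,14,0,0]]]' 25
python3 -m jog '[[[0,0,0,0,3,0,0],[0,0,0,0,5,0,0],[0,0,0,0,7,0,0],[0,0,0,0,7,0,0]]]' 25
```

```text
t: 16.13
eef_pos: [0.5526, 0.0088, 0.1288]
tcp_rot: [-0.001, 1.0, 0.009, -0.001]
wrist_force: [0.3, 0.7, 0.5]
grip_width: 0.0005
grasp_force: 0.1
t: 16.47
eef_pos: [0.5527, 0.0026, 0.1288]
tcp_rot: [-0.001, 1.0, 0.008, -0.001]
wrist_force: [2.2, 5.1, 0.1]
grip_width: 0.0004
grasp_force: 2.4
```

```bash
python3 -m jog '[[[0,0,0,0,1,0,0],[0,0,0,0,2,0,0],[0,0,0,0,2,0,0],[0,0,0,0,2,0,0]]]' 25
python3 - <<'E'
from h import *
f=grab("top");C=cloud(f);np.set_printoptions(linewidth=200)
print(cv2.cvtColor(f["color"],cv2.COLOR_RGB2GRAY)[224:239,350:366])
save(f,"bar2.png",(200,140,420,320),3.2)
E
```

```text
t: 16.8
eef_pos: [0.5528, 0.0024, 0.1289]
tcp_rot: [-0.002, 1.0, 0.008, -0.001]
wrist_force: [1.3, 14.9, 1.2]
grip_width: 0.0003
grasp_force: 7.4
[[ 97 101 100 101 100  98 100 103 102 100 102 102 104 101 103 100]
 [ 97  98 100 101  97 100 100 102  98 101 101 103 103 103 101  98]
 [100 100  99  97  99  98  98  97  98  99 100 102 101 101 101  99]
 [100  98  98  99  98  92  88  83  87  89  96  99 101 103 102  98]
 [ 98 100  99  98  96  87  75  61  59  67  82  95 101 100 101  96]
 [ 99 100 100  97  98  96  83  65  43  41  62  84  98 102 101  99]
 [ 99  98  98 103 110 112 105  88  59  38  46  70  91 100  99  99]
 [100 100  97 105 114 122 119 104  74  43  37  59  90 101 101  98]
 [101 100 100 107 117 124 122 111  79  48  40  61  86  99 101  98]
 [ 98 100 100 104 116 119 122 110  79  48  46  69  91 100 102 101]
 [101 102 101 103 109 115 115 103  73  54  62  81  97 102 102  99]
 [101 101 100 101 104 104 103  92  73  71  80  93 101 101 102 100]
 [100 100 101 101 100 101  98  89  90  89  95  99 104 103 102 100]
 [101  99  99 101 101  98  97  98  98  99 103 100 100 103 101 102]
 [101 100  99  99  98 101  98 100 101 103 102 103 102 104 102 103]]
```

The bar is against its stop: 15 N with no more travel. I retreat from the tab and move up.

```bash
python3 -m jog '[[[0,0,0,0,-12,0,0],[0,0,0,-2,-25,-10,0],[0,0,0,-10,-25,-50,20],[0,0,0,-30,-25,-90,40],[0,0,0,-65,-10,-110,45],[0,0,0,-95,25,-110,45],[0,0,0,-100,40,-110,45],[0,0,0,-100,40,-110,45]]]' 25
python3 - <<'E'
from h import *
np.set_printoptions(suppress=True,precision=4)
for n in("top","scene"):
    f=grab(n);C=cloud(f);g=cv2.cvtColor(f["color"],cv2.COLOR_RGB2GRAY).astype(int)
    # pin head: dark pixels near predicted
    for name,P0 in(("pin",[.43,-.339,.106]),("hole",[.5545,-.275,.121])):
        u,v=proj(f,P0)[0];u,v=int(round(u)),int(round(v));r=13
        w=g[v-r:v+r+1,u-r:u+r+1]
        Z=C[v-r:v+r+1,u-r:u+r+1,2]
        if name=="pin": m=(abs(Z-.106)<.005)
        else: m=(w<75)
        nn,l,s,c=cv2.connectedComponentsWithStats(m.astype(np.uint8))
        if nn<2: print(n,name,"none");continue
        best=[(s[i,4],(c[i]+[u-r,v-r]).round(2),s[i,:4]) for i in range(1,nn) if s[i,4]>6]
        for b in best: print(n,name,b[0],b[1],b[2],onplane(f,[b[1]],P0[2])[0])
    save(f,"fin_"+n+".png",(200,140,420,320) if n=="top" else (180,100,380,280),3)
    if n=="scene":
        u,v=proj(f,[.5545,-.275,.121])[0].astype(int); print(u,v); print(g[v-9:v+10,u-12:u+13])
f=grab("top");print("hole top",onplane(f,[(357.3,231.7)],.121))
E
```

```text
t: 17.52
eef_pos: [0.4512, -0.0434, 0.2402]
tcp_rot: [-0.0, 1.0, 0.008, -0.001]
wrist_force: [0.2, -0.4, 0.2]
grip_width: 0.0373
grasp_force: 0.0
top pin 87 [387.83 286.99] [ 9  8 11 11] [ 0.4299 -0.3399  0.106 ]
top hole 80 [368.48 224.18] [15  0 12 18] [ 0.569  -0.2994  0.121 ]
top hole 27 [359.04 231.07] [11 10  6  8] [ 0.5543 -0.2781  0.121 ]
scene pin 36 [295.36 136.5 ] [10 11  8  7] [ 0.4289 -0.3379  0.106 ]
scene hole 10 [267.5 158. ] [13 12  4  3] [ 0.5498 -0.2733  0.121 ]
scene hole 42 [276.5  166.79] [19 18  8  9] [ 0.5428 -0.23    0.121 ]
scene hole 11 [259.45 166.64] [ 3 20  7  4] [ 0.5841 -0.2513  0.121 ]
265 158
[[166 166 165 165 165 165 166 166 167 165 162 162 160 162 164 165 165 165
  164 165 165 164 164 164 164]
 [164 166 164 166 166 165 163 160 161 156 141 128 126 131 149 163 164 162
  161 161 164 165 164 164 164]
 [167 167 166 162 161 156 140 128 129 127 111 102  92  95 121 146 154 148
  142 148 158 165 165 165 165]
 [162 166 160 141 130 128 114 109 121 121 125 128 111  97 108 128 135 130
  127 135 150 162 164 164 164]
 [135 147 139 115 108 127 136 140 148 145 146 
[... 866 characters left out ...]
2
  127 127 127 125 124 125 123]
 [169 169 168 169 167 166 167 166 162 151 162 176 178 176 160 138 125 125
  129 132 129 125 124 122 118]
 [162 168 169 170 168 170 168 164 147 124 149 173 178 177 174 154 131 128
  130 129 125 119 110 103  95]
 [143 160 166 168 166 165 162 147 114  89 121 157 173 178 178 165 141 126
  120 111 103  96  81  70  58]
 [114 121 135 143 142 137 125 105  76  65  91 133 165 176 178 176 158 127
   97  78  67  59  49  44  41]
 [102  81  86  95  96  90  75  63  58  62  89 135 166 177 177 179 171 138
   88  55  47  46  40  43  40]
 [129  98  80  72  67  59  56  57  65  78 107 151 174 177 176 177 177 159
  119  74  53  50  46  43  39]]
hole top [[ 0.553  -0.2742  0.121 ]]
```

View pics/fin_top.png

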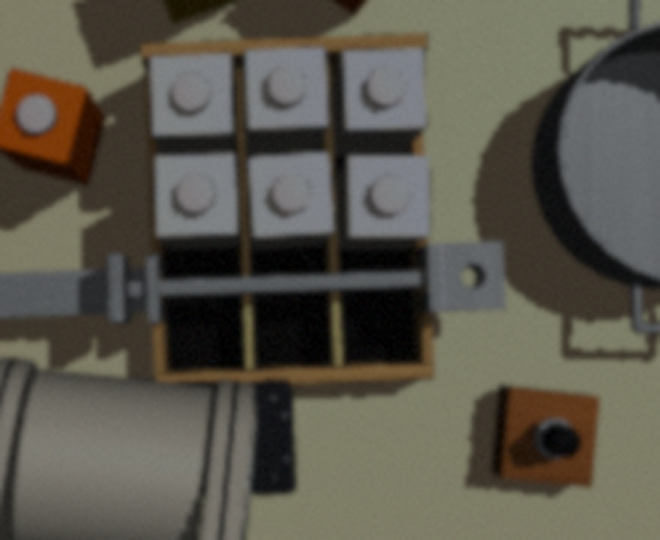

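All six cartons are in two straight rows. The bar is home at (290,283), and the bracket hole at (472,276) is open with the bar hole in line. The pin stands at (558,438). Now the pin.

```bash
python3 -m jog '[[[0,0,0,-2,35,0,45],[0,0,0,-4,75,0,45],[0,0,0,-8,115,0,45],[0,0,0,-12,155,0,45],[0,0,0,-16,195,0,45],[0,0,0,-20,235,0,45],[0,0,0,-22,270,10,45],[0,0,0,-22,295,40,45],[0,0,0,-22,295,60,45],[0,0,0,-22,295,60,45],[0,0,0,-22,295,60,45]]]' 25
python3 - <<'E'
from h import *
print(go([.4295,-.339,.083],Rl(0)))
E
```

```text
t: 18.58
eef_pos: [0.4367, -0.3359, 0.1774]
tcp_rot: [-0.002, 1.0, 0.009, -0.003]
wrist_force: [0.2, 0.2, 0.1]
grip_width: 0.0453
grasp_force: 0.0
(array([-6.8,  3.4, 94.4]), array([-0.004,  0.006,  0.002]))
```

```bash
python3 -m jog '[[[-0.004,0.006,0,-5,2,15,45],[-0.004,0.006,0,-7,3,30,45],[-0.004,0.006,0,-7,3,50,45],[-0.004,0.006,0,-7,3,50,45],[-0.004,0.006,0,-7,3,50,45],[-0.004,0.006,0,-7,3,50,45]]]' 25
python3 - <<'E'
from h import *
print(go([.4295,-.339,.083],Rl(0)))
E
```

```text
t: 19.08
eef_pos: [0.431, -0.3399, 0.1303]
tcp_rot: [0.002, 1.0, 0.009, 0.002]
wrist_force: [0.3, -0.1, 0.3]
grip_width: 0.0452
grasp_force: 0.0
(array([-1.7, -1.1, 47.3]), array([ 0.004, -0.005,  0.003]))
```

```bash
python3 -m jog '[[[0.003,-0.004,0.003,-1.5,-1,16,45],[0.003,-0.004,0.003,-1.5,-1,32,45],[0.003,-0.004,0.003,-1.5,-1,47,45],[0.003,-0.004,0.003,-1.5,-1,47,45],[0.003,-0.004,0.003,-1.5,-1,47,15],[0.003,-0.004,0.003,-1.5,-1,47,15],[0.003,-0.004,0.003,-1.5,-1,47,15],[0.003,-0.004,0.003,-1.5,-1,47,15],[0.003,-0.004,0.003,-1.5,-1,47,15]]]' 30
python3 - <<'E'
from h import *
s=observe();print(s["wrist_force"],s["moment"],st()[2].as_matrix().round(4))
E
```

```text
t: 19.83
eef_pos: [0.429, -0.3396, 0.0828]
tcp_rot: [0.0, 1.0, 0.007, 0.0]
wrist_force: [-0.7, -0.4, 5.7]
grip_width: 0.0237
grasp_force: 30.0
[-0.71814696 -0.4235701   5.69817133] [ 0.07680384  0.02248345 -0.01807614] [[ 9.999e-01  1.460e-02  9.000e-04]
 [ 1.460e-02 -9.999e-01 -7.000e-04]
 [ 9.000e-04  7.000e-04 -1.000e+00]]
```

Pin is gripped (23.7 mm). Lift it clear and carry it over the bracket.

```bash
python3 -m jog '[[[0,0,0,0,0,-30,15],[0,0,0,0,0,-65,15],[0,0,0,0,0,-100,15],[0,0,0,0,0,-130,15],[0,0,0,25,-13,-137,15],[0,0,0,55,-28,-137,15],[0,0,0,85,-44,-137,15],[0,0,0,110,-58,-137,15],[0,0,0,124,-64,-137,15],[0,0,0,124,-64,-137,15],[0,0,0,124,-64,-137,15],[0,0,0,124,-64,-137,15]]]' 30
python3 - <<'E'
from h import *
s=observe();print(s["wrist_force"],s["moment"],go([.5532,-.2744,.138],Rl(0)))
save(grab("scene"),"pinhold.png",(210,60,350,200),4)
E
```

```text
t: 20.83
eef_pos: [0.5502, -0.2737, 0.2182]
tcp_rot: [-0.0, 1.0, 0.007, -0.001]
wrist_force: [0.2, 0.3, -0.6]
grip_width: 0.0235
grasp_force: 29.9
[ 0.17387285  0.34408202 -0.64517197] [ 0.00932735 -0.00276493 -0.06437698] (array([ 3.1,  0.9, 80.2]), array([-0.001,  0.002, -0.002]))
```

View pics/pinhold.png

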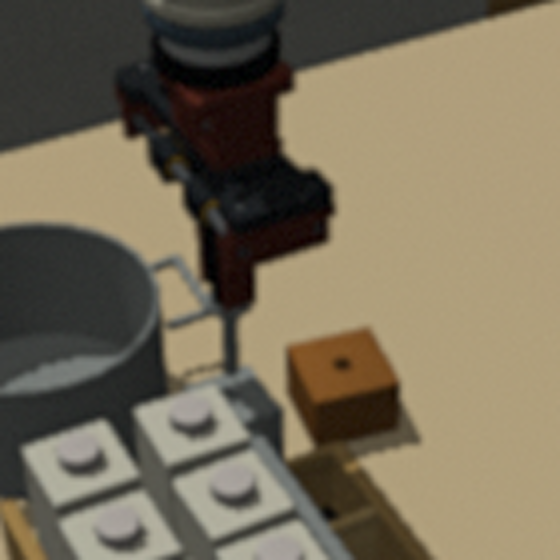

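The pin hangs upright, at (230,340) in the crop, just over the bracket. No more pictures after this one, so I lower it on force readings.

```bash
python3 -m jog '[[[0,0,0,1.5,0.5,0,15],[0,0,0,3,1,0,15],[0,0,0,3,1,0,15],[0,0,0,3,1,6,15],[0,0,0,3,1,12,15],[0,0,0,3,1,16,15],[0,0,0,3,1,20,15],[0,0,0,3,1,23,15],[0,0,0,3,1,26,15],[0,0,0,3,1,26,15]]]' 30
```

```text
t: 21.72
eef_pos: [0.5541, -0.274, 0.1917]
tcp_rot: [-0.001, 1.0, 0.007, -0.001]
wrist_force: [0.3, 0.9, -1.6]
grip_width: 0.0234
grasp_force: 29.9
```

```bash
python3 -m jog '[[[0,0,0,0,0,4,15],[0,0,0,0,0,8,15],[0,0,0,0,0,12,15],[0,0,0,0,0,16,15],[0,0,0,0,0,20,15],[0,0,0,0,0,20,15]]]' 30
```

```text
t: 22.22
eef_pos: [0.5541, -0.2741, 0.1716]
tcp_rot: [-0.001, 1.0, 0.007, -0.001]
wrist_force: [-1.0, 0.8, -2.0]
grip_width: 0.0234
grasp_force: 29.9
```

```bash
python3 - <<'E'
from h import *
s=observe();print(s["eef_pos"],s["wrist_force"],s["grip_width"])
E
```

```text
[ 0.55411183 -0.27411542  0.17156846] [-0.9543525   0.75159354 -2.00106337] 0.0234496526575827
```

```bash
python3 -m jog '[[[0,0,0,0,0,4,15],[0,0,0,0,0,8,15],[0,0,0,0,0,12,15],[0,0,0,0,0,16,15],[0,0,0,0,0,20,15],[0,0,0,0,0,24,15],[0,0,0,0,0,27,15],[0,0,0,0,0,29,15],[0,0,0,0,0,29,15]]]' 30
python3 -m jog '[[[0,0,0,0,0,1,15],[0,0,0,0,0,2,15],[0,0,0,0,0,2.5,15],[0,0,0,0,0,2.5,15]]]' 30
```

```text
t: 22.97
eef_pos: [0.5543, -0.2742, 0.143]
tcp_rot: [-0.0, 1.0, 0.007, -0.001]
wrist_force: [-1.2, 0.2, -2.3]
grip_width: 0.0235
grasp_force: 29.9
t: 23.3
eef_pos: [0.5544, -0.2743, 0.1411]
tcp_rot: [-0.0, 1.0, 0.007, -0.0]
wrist_force: [-1.8, 0.5, -0.9]
grip_width: 0.0237
grasp_force: 29.9
```

```bash
python3 -m jog '[[[0,0,0,0,0,1,15],[0,0,0,0,0,1,15],[0,0,0,0,0,1,45],[0,0,0,0,0,1,45],[0,0,0,0,0,1,45],[0,0,0,0,0,1,45],[0,0,0,0,0,-30,45],[0,0,0,0,0,-70,45],[0,0,0,0,0,-110,45],[0,0,0,-40,0,-120,45],[0,0,0,-80,0,-120,45],[0,0,0,-115,0,-120,45]]]' 30
python3 -m jog '[[[0,0,0,-40,20,0,45],[0,0,0,-80,40,0,45],[0,0,0,-110,60,0,45],[0,0,0,-110,60,0,45]]]'
python3 - <<'E'
from h import *
f=grab("top");C=cloud(f).reshape(-1,3);d=C[:,:2]-O;c,s=np.cos(YAW),np.sin(YAW);X=d[:,0]*c+d[:,1]*s;Y=-d[:,0]*s+d[:,1]*c
m=(abs(C[:,2]-.172)<.005)
for y in(-.068,0,.068):
  for x in(0,.075):
    k=m&(abs(Y-y)<.034)&(abs(X-x)<.037); print(x,y,k.sum(),np.percentile(X[k],[3,97]).round(3),np.percentile(Y[k],[3,97]).round(3))
k=(np.hypot(C[:,0]-.554,C[:,1]+.2745)<.008);print("pin head z",np.percentile(C[k,2],[10,50,90]).round(4),"expect .163")
k=(abs(C[:,2]-.163)<.006)&(np.hypot(C[:,0]-.554,C[:,1]+.2745)<.03);print(k.sum(),np.median(C[k],0))
k=(abs(C[:,2]-.152)<.005)&(abs(C[:,0]-.55)<.04)&(C[:,1]>-.03)&(C[:,1]<.05);print("tab",np.median(C[k],0))
E
```

```text
t: 24.3
eef_pos: [0.4386, -0.2761, 0.2625]
tcp_rot: [0.001, 1.0, 0.008, 0.001]
wrist_force: [-0.1, -0.3, -0.2]
grip_width: 0.0452
grasp_force: 0.0
t: 24.63
eef_pos: [0.3257, -0.34, 0.2616]
tcp_rot: [0.0, 1.0, 0.005, -0.001]
wrist_force: [-0.2, 0.4, 0.3]
grip_width: 0.045
grasp_force: 0.0
0 -0.068 583 [-0.031  0.024] [-0.097 -0.043]
0.075 -0.068 595 [0.045 0.1  ] [-0.097 -0.043]
0 0 605 [-0.028  0.027] [-0.028  0.026]
0.075 0 589 [0.048 0.103] [-0.028  0.027]
0 0.068 601 [-0.026  0.03 ] [0.038 0.093]
0.075 0.068 589 [0.046 0.101] [0.039 0.094]
pin head z [0.1603 0.1624 0.1645] expect .163
97 [ 0.5550526  -0.27394535  0.16215353]
tab [ 0.5479808  -0.01411852  0.15235873]
```

All six cartons are upright in their lanes, the bar is home, and the pin head is at 0.162 m against 0.163 m when fully in. Handing in.

```bash
python3 -c "
from plant import job; print(job.close_job())"
```

```text
the job is handed in; nothing more can be done
None
```

The job is handed in at about 25 s: both cartons are upright in their lanes, the bar is home against its stop and the pin is fully down; I viewed 11 pictures, one over the limit of 10.

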